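Square a deep-well block into the corner stop and close the clamp

TASK

Push the tall 24-well block along the bench with your fingers, never lifting it, until it sits square in the corner stop, flat against both the long back fence and the short side fence. Then slide the steel clamp along the back fence until it rests against the block, and leave the block flush in the corner. Do not disturb the other labware on the bench.

Things in the scene. Friction and masses are not known exactly. Their poses are not given: they have to be found in the camera images.
- block: the work piece: loose white 24-well block (4 x 6 round wells on top), a cuboid 86 mm (its x) by 128 mm (its y), 30 mm high, 0.18 to 0.35 kg. Origin: centre of its underside. It starts in front of the corner stop, turned at most 0.35 rad from the stop's axes, x towards the back fence. Fully home it is at x = -0.043, y = -0.064 m in the stop's frame, same yaw
- fixture: aluminium L-shaped corner stop fixed to the bench; place and yaw (up to 0.12 rad) vary. Origin: the inner corner, where the two fence faces meet, at bench level. Its x points away from the robot, y to the left, z up. The block belongs in its -x, -y quadrant, on the bare bench
- back_fence (a point): middle of the long back fence's top edge, on the face. The face is at x = 0 of the stop, looks to -x (to the robot) and runs from y = 0 to y = -310 mm; 12 mm thick, 22 mm high
- side_fence (a point): middle of the short side fence's top edge, on the face. The face is at y = 0 of the stop, looks to -y (to the robot's right) and runs from x = 0 to x = -80 mm; 12 mm thick, 22 mm high
- clamp (a joint): sliding steel clamp astride the back fence; value in m, grows as it slides along the fence to the stop's +y, towards the corner. 0 = fully open, starts at 0 to 0.035; at 0.100 its jaw touches a fully home block. Without a block it would run on to 0.112. About 2 N friction; stays where it is left
- clamp_face (a point): centre of the clamp's jaw face that meets the block (its +y face), 26 mm above the bench, 16.5 mm in front of the back fence's face, at y = joint - 0.228 in the stop's frame. The clamp is 40 mm long (from this face to -y), 50 mm high, from 31 mm in front of the fence face to 24 mm behind it. Push its flat rear (-y) face: above the fence it is free from 24 to 50 mm height
- flat_plate: a white 6-well plate lying on the bench to the robot's right, 86 x 128 x 16 mm, much flatter than the block; leave alone. Origin: centre of its underside
- green_rack: green tube rack 120 x 200 mm, 59 mm high over its white tubes, on the left; leave alone. Origin: centre of its underside
- bottle: small standing bottle, 42 mm across, 78 mm high, to the left of the way into the corner; leave alone. Origin: centre of its underside
- jar: small standing jar, 36 mm across, 50 mm high, to the right of the end of the long fence; leave alone. Origin: centre of its underside
- pipette: hand pipette lying on the bench, about 240 mm long and 26 mm high, beyond the side fence on the left; leave alone. Origin: on its underside, about mid-length
Not all that is in view belongs to the job. What is shaped like the block but blue or red is not meant.

How it is judged:
By the outcome, as a careful person would: the job done as asked, in the order asked, and still so for the second after the job is handed in, with the robot touching nothing.
It also fails if it takes over 67 s, if anything falls off the work surface, if the arm or the gripper's body presses on something with over 40 N, if the wrist force passes 120 N, or if a joint passes its speed limit or range.

ROBOT

A 6-joint arm with a two-finger parallel gripper is mounted at the origin on the work surface. World frame = base frame: x ahead of the robot, y to its left, z up, the work surface at z = 0. Lengths are in m, angles in rad, forces in N, time in s.
With the tool pointing down it reaches from about 0.225 to 0.875 m from the base axis. Payload 3.4 kg.
Tool frame: the origin (TCP) lies at the very end of the fingers, on their centre line; the grasp point (between the pads) lies 19 mm behind it; z points along the fingers, y is the line along which they close (so a half turn about z gives the same grasp; the last joint's range is limited). The gripper opens to 85 mm and grips with 20 to 120 N. Pads are 22 mm wide; open, the fingers measure 114 mm over their backs; the gripper's body (76 mm by 85 mm) begins 54 mm behind the grasp point. The pads swing forward as they close: fully open they stand 13 mm farther back than shut.
Start: joints at [1.228, 0.276, 1.505, -0, 1.361, -0.121], TCP at [0.127, 0.561, 0.199] pointing down, gripper open.
Joint ranges: [-2.89, 2.89], [-0.75, 2.08], [0.22, 2.7], [-1.18, 4.32], [0.11, 2.71], [-2.7, 2.7]. Speed limits (rad/s): [2.57, 2.57, 3.14, 3.14, 3.14, 3.14].

INTERFACE

Orientations are given as a unit quaternion [w, x, y, z].
In Python, from rig import readout, vision, manip gives the robot as it stands.
- The arm moves only by the shell command python3 -m handwheel 'ROWS' [FORCE]. ROWS is JSON, a list of rows, each a list of 3 entries, a list of its own where there are three numbers: the shift along the tool's x, y, z in mm, then the turn, a rotation vector about the tool's x, y, z in units of 6 degrees (1.0 is 6 degrees), then the closure, from -1 (fully open) to 1 (shut), so that 0 is half open. A call has 1 to 20 rows; each row shifts and turns the commanded pose from where the row before left it, along the tool's axes as they then stand; what a row does not reach is not made up. A row lasts 1/8 s, in which the tool goes at most 62.5 mm and 10.7 degrees, less where a joint would pass 70% of its speed; a pose out of reach is approached as far as the arm can. A call is refused whole if a number of a shift passes 62.5 or a number of a turn 1, either way. A call with a gripper value outside its range is refused whole. The fingers move at their own pace and stop on an object; FORCE is the grip in N (left out, the last holds). Time passes only in rows, so rows that do not move let the fingers close. It gives the time, the measured TCP pose, the force, the opening and the grip force at its end, in the units of the state.
- readout.get_state(): the state, without advancing time (a new reading comes with each control period).
- vision.get_image(name): name is "side" or "top" or "wrist"; returns the picture (384x512x3 uint8, blue, green, red); there is no depth.
- vision.camera_params(name): a dict with "intrinsics" (3x3 intrinsics, pixels), "dist" ([k1, k2, p1, p2, k3] as OpenCV has them; the pictures are not rectified), "rvec" (rotation vector, rad) and "tvec" (3), from world to camera coordinates, as OpenCV has them; the wrist camera has in their place "hand_eye" (4x4, takes a point from camera to tool coordinates, whose origin is the TCP and whose axes are the flange's). Camera axes: x right, y down, z forward; pixel columns grow to the right and rows downward; lengths in m; the calibration is good to about 2 mm. A picture is of the moment at which its call begins: read the wrist's pose just before it. camera_params takes no time and is no camera call.
- manip.sign_off(): hands the job in; it is judged then, once.
The state is a dict: "clock": time; "qpos": joint angles; "qd": joint speeds; "effort": joint torques, N m; "position": TCP position; "ee_rot": TCP orientation; "contact_force": force on the tool from outside, world axes, zero at the start; "moment": the same for the moment, N m; "width": finger opening in m; "gripper_force": force on a finger pad.
Only numpy, scipy, OpenCV 4.12 (cv2) and the standard library are available. Lean on these libraries where they do the work, as an engineer would, in place of code of your own. Each camera call takes 0.05 s, during which the arm holds its last target. There are 200 camera calls.

## Working session

There is one attempt and no reset: what is moved stays moved. The work goes in short steps, Python scripts to look and compute and a shell command to move; the robot and the scene stay as the last step left them, time stands still between calls to the robot, and variables do not carry over. Pictures are saved under pics/ and viewed, at most 10 in all, crops included, and the job is handed in when it is done.

```bash
mkdir -p pics; ls; python3 - <<'E'
from rig import readout, vision
import cv2
s=readout.get_state(); print(s)
for n in ("top","side"):
    im=vision.get_image(n); cv2.imwrite(f"pics/{n}0.png",cv2.resize(im,None,fx=1.5,fy=1.5,interpolation=cv2.INTER_CUBIC)); cv2.imwrite(f"raw_{n}.png",im)
    print(n,vision.camera_params(n))
print(vision.camera_params("wrist"))
E
```

```text
pics
{'clock': 0.0, 'qpos': array([ 1.22801632e+00,  2.76589643e-01,  1.50617079e+00, -2.42520656e-05,
        1.36069560e+00, -1.20993250e-01]), 'qd': array([ 0.00105515,  0.00034728, -0.00184035,  0.00062436,  0.00151265,
        0.00088397]), 'effort': array([-5.62541882e-04, -4.16780448e+01, -2.45820379e+01,  1.41469377e-05,
        1.07293355e-02, -4.84165497e-06]), 'position': array([0.12628968, 0.56033771, 0.19852782]), 'ee_rot': array([-2.02575980e-04,  1.10663665e-01,  9.93857477e-01, -9.09478551e-04]), 'contact_force': array([-0.65804759,  0.5065714 , -0.12333478]), 'moment': array([0.02252033, 0.0019461 , 0.02853481]), 'gripper_force': 0.0, 'width': 0.08520406238829105}
top {'intrinsics': array([[422.03858651,   0.        , 254.49604874],
       [  0.        , 422.03858651, 181.59184106],
       [  0.        ,   0.        ,   1.        ]]), 'dist': array([-0.14938118,  0.        ,  0.        ,  0.        ,  0.        ]), 'rvec': array([ 2.08729166, -2.15520398,  0.16874848]), 'tvec': array([0.03202537, 0.52686613, 1.2074709 ])}
side {'intrinsics': array([[463.74082107,   0
[... 229 characters left out ...]
.98349072, -0.84621199,  0.45346376]), 'tvec': array([-0.37242763,  0.24395882,  1.03671071])}
{'intrinsics': array([[310.76053611,   0.        , 261.12060262],
       [  0.        , 310.76053611, 193.8318715 ],
       [  0.        ,   0.        ,   1.        ]]), 'dist': array([-0.05913384,  0.        ,  0.        ,  0.        ,  0.        ]), 'hand_eye': array([[ 1.75591086e-03, -9.49271036e-01, -3.14454156e-01,
         8.07694793e-02],
       [ 9.99998173e-01,  1.90431192e-03, -1.64731459e-04,
         2.72655435e-04],
       [ 7.55193599e-04, -3.14453292e-01,  9.49272646e-01,
        -1.75350674e-01],
       [ 0.00000000e+00,  0.00000000e+00,  0.00000000e+00,
         1.00000000e+00]])}
```

View pics/top0.png

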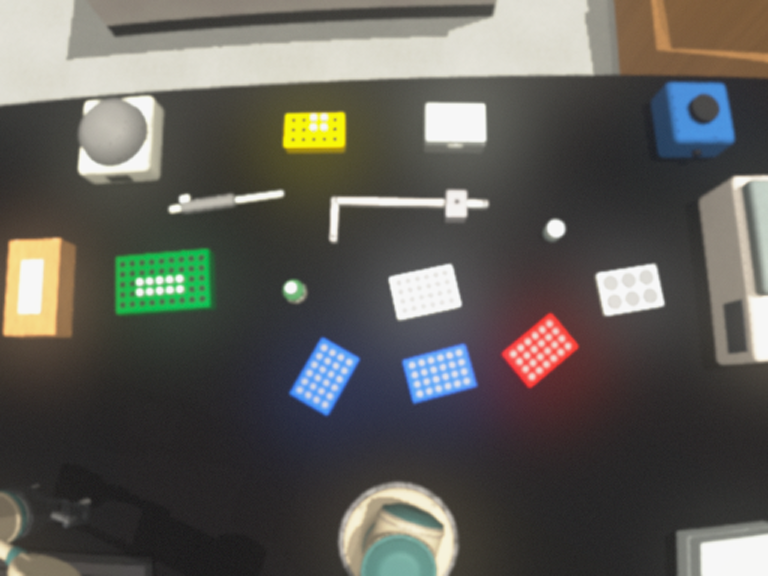

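View pics/side0.png

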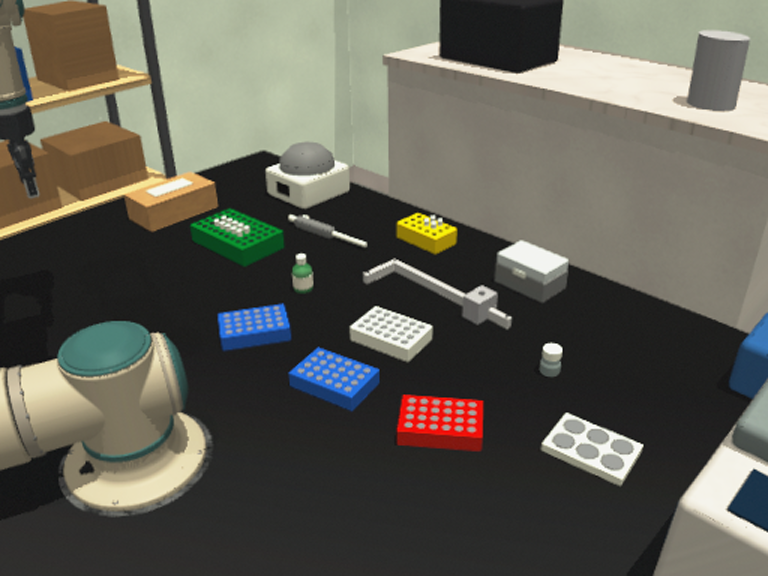

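The overview shows the white block near (425,291), the corner stop near (337,204), the clamp at (456,204), the bottle at (294,291) and the jar at (554,230). Next I'll take an enlarged crop.

```bash
python3 - <<'E'
import cv2
im=cv2.imread("raw_top.png")[115:235,190:350]
cv2.imwrite("pics/top_crop.png",cv2.resize(im,None,fx=5,fy=5,interpolation=cv2.INTER_CUBIC))
E
```

```text
(no output)
```

View pics/top_crop.png

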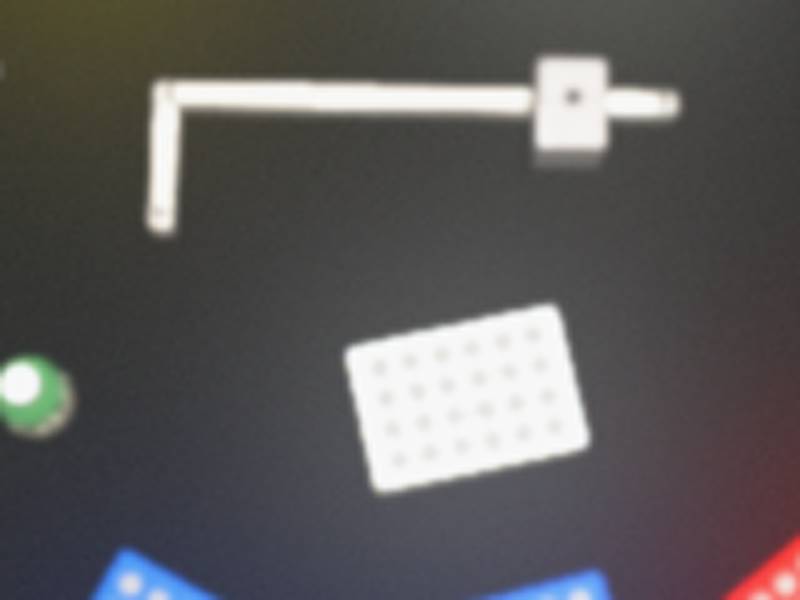

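```bash
cat > h.py <<'E'
import numpy as np, cv2
from scipy.optimize import least_squares
from rig import readout, vision
from scipy.spatial.transform import Rotation as R
def cam(n,s=None):
    p=vision.camera_params(n)
    if 'rvec' in p: return p['intrinsics'],p['dist'],p['rvec'],p['tvec']
    s=s or readout.get_state(); q=s['ee_rot']; T=np.eye(4)
    T[:3,:3]=R.from_quat([q[1],q[2],q[3],q[0]]).as_matrix(); T[:3,3]=s['position']
    M=np.linalg.inv(T@p['hand_eye'])
    return p['intrinsics'],p['dist'],cv2.Rodrigues(M[:3,:3])[0],M[:3,3]
def proj(P,c): return cv2.projectPoints(np.asarray(P,float).reshape(-1,3),c[2],c[3],c[0],c[1])[0].reshape(-1,2)
def place(P,v):
    P=np.asarray(P,float); c,s=np.cos(v[2]),np.sin(v[2])
    return np.c_[v[0]+c*P[:,0]-s*P[:,1],v[1]+s*P[:,0]+c*P[:,1],P[:,2]]
def fit(P,px,c,v0):
    r=least_squares(lambda v:(proj(place(P,v),c)-px).ravel(),v0); return r.x,np.abs(r.fun).max()
def ray(px,z,c):
    u=cv2.undistortPoints(np.array([[px]],float),c[0],c[1])[0,0]; Rm=cv2.Rodrigues(np.asarray(c[2]))[0]
    d=Rm.T@np.r_[u,1]; o=-Rm.T@np.asarray(c[3]).ravel(); return o+d*(z-o[2])/d[2]
BLK=[[.043,.064,.03],[.043,-.064,.03],[-.043,-.064,.03],[-.043,.064,.03]]
def infix(p,F):
    d=np.asarray(p)[:2]-F[:2]; c,s=np.cos(F[2]),np.sin(F[2]); return np.array([c*d[0]+s*d[1],-s*d[0]+c*d[1]])
E
python3 - <<'E'
from h import *
c=cam("top"); o=np.array([190,115]); f=lambda L:(np.array(L,float)+.0)/5-0.4+o
b,e=fit(BLK,f([(347,348),(557,305),(590,445),(378,493)]),c,[.45,0,0]); print("block",b,e)
FX=[[.012,.012,.022],[.012,-.31,.022],[-.08,.012,.022],[-.08,0,.022],[0,0,.022]]
F,e=fit(FX,f([(154,80),(680,90),(147,231),(175,232),(179,108)]),c,[.6,.1,0]); print("fix",F,e)
print("block in fix",infix(b,F),b[2]-F[2])
CL=[[.024,0,.05],[.024,-.04,.05],[-.031,0,.05],[-.031,-.04,.05]]
k,e=fit(CL,f([(536,58),(607,58),(536,148),(607,149)]),c,[.6,-.1,0]);print("clamp",infix(k,F),k[2],"joint",infix(k,F)[1]+.228,e)
print("bottle",infix(ray(f([(20,383)])[0],.078,c),F),ray(f([(20,383)])[0],.078,c),"jar",ray((554/1.5,228/1.5),.05,c))
im=cv2.imread("raw_top.png")[115:235,190:350]; im=cv2.resize(im,None,fx=5,fy=5,interpolation=cv2.INTER_CUBIC)
def dr(P,v,col):
    p=((proj(place(P,v),c)-o+.4)*5).astype(int); cv2.polylines(im,[p],True,col,1)
for z in (0,.022): dr([[0,0,z],[0,-.31,z],[.012,-.31,z],[.012,.012,z],[-.08,.012,z],[-.08,0,z]],F,(0,0,255) if z else (255,0,0))
dr(BLK,b,(0,0,255)); j=k
dr(np.array(CL)[[0,1,3,2]],k,(0,255,0))
cv2.imwrite("pics/ov.png",im)
E
```

```text
block [ 0.48972818 -0.06949216  0.17952598] 0.6390585656883161
fix [ 0.68039346  0.10310104 -0.04553929] 1.1881525782846438
block in fix [-0.18261056 -0.18109402] 0.2250652723319909
clamp [-0.00126318 -0.22233171] -0.04947505593360878 joint 0.005668285023259917 0.5818360071833695
bottle [-0.18454951  0.08081423] [0.49971423 0.19223283 0.078     ] jar [ 0.60606959 -0.33447453  0.05      ]
```

View pics/ov.png

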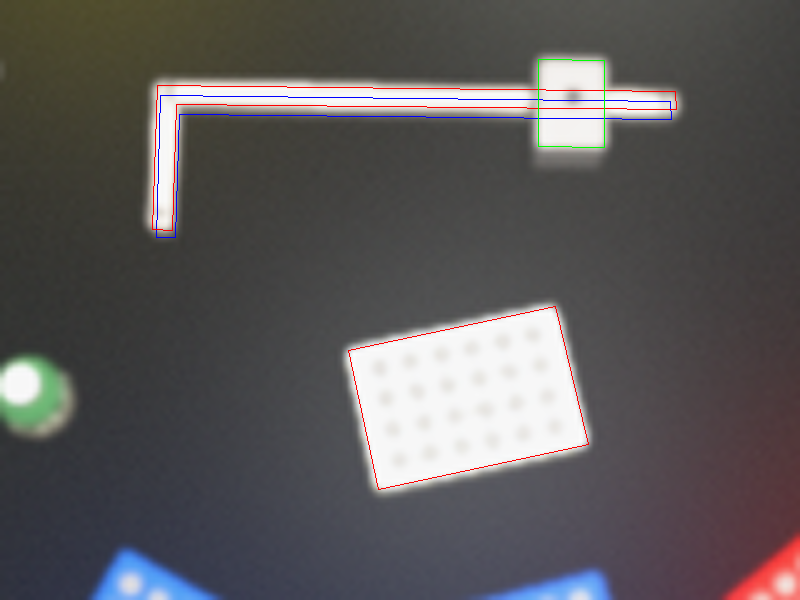

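The overlay fits the stop, block and clamp. So the plan is:
1. Push the block to +y while squaring it, which clears the clamp.
2. Push +x to the back fence.
3. Push +y to the side fence.
4. Slide the clamp.

```bash
cat >> h.py <<'E'
F=np.array([0.6804,0.1031,-0.0465])
def go(x,y,z,yaw,base=np.pi/2,s=None):
    """fix-frame target; base pi/2: tool x=+y, tool y=+x. prints turn (6deg units about tool z) and shift mm in the final tool axes"""
    s=s or readout.get_state(); q=s['ee_rot']; M=R.from_quat([q[1],q[2],q[3],q[0]]).as_matrix()
    ph=np.arctan2(M[1,0],M[0,0]); pt=base+F[2]+yaw
    W=place([[x,y,z]],F)[0]; d=(W-s['position'])*1000
    turn=-((pt-ph+np.pi)%(2*np.pi)-np.pi)/np.radians(6)
    c,sn=np.cos(pt),np.sin(pt)
    print("turn %.2f shift x %.1f y %.1f z %.1f"%(turn,c*d[0]+sn*d[1],sn*d[0]-c*d[1],-d[2]), "here fix",np.round(infix(s['position'],F)*1000,1),"z %.1f"%(s['position'][2]*1e3),"tilt",np.round(M[:2,2],3),"t %.2f"%s['clock'])
E
python3 - <<'E'
from h import *
a=.225; p=np.array([-.1826,-.181])+.105*np.array([np.sin(a),-np.cos(a)])
print(p); go(*p,.10,a)
E
```

```text
[-0.15917383 -0.28335338]
turn 11.18 shift x -789.1 y 245.7 z 98.6 here fix [-574.7  431.1] z 198.6 tilt [-0.001 -0.002] t 0.10
```

```bash
python3 -m handwheel '[[[0,0,0],[0,0,0.93],0],[[0,0,0],[0,0,0.93],0],[[0,0,0],[0,0,0.93],0],[[0,0,0],[0,0,0.93],0],[[0,0,0],[0,0,0.93],0],[[0,0,0],[0,0,0.93],0],[[0,0,0],[0,0,0.93],0],[[0,0,0],[0,0,0.93],0],[[0,0,0],[0,0,0.93],0],[[0,0,0],[0,0,0.93],0],[[0,0,0],[0,0,0.94],0],[[0,0,0],[0,0,0.94],0]]' 40
python3 -m handwheel '[[[-30,9,0],[0,0,0],0],[[-50,16,0],[0,0,0],0],[[-50,16,0],[0,0,0],0],[[-50,16,0],[0,0,0],0],[[-50,16,0],[0,0,0],0],[[-50,16,0],[0,0,0],0],[[-50,16,0],[0,0,0],0],[[-50,16,0],[0,0,0],0],[[-50,16,0],[0,0,0],0],[[-50,16,0],[0,0,0],0],[[-50,16,10],[0,0,0],0],[[-50,16,10],[0,0,0],0],[[-50,15,10],[0,0,0],0],[[-50,15,20],[0,0,0],0],[[-50,15,20],[0,0,0],0],[[-50,12,20],[0,0,0],0],[[0,0,0],[0,0,0],0],[[0,0,0],[0,0,0],0]]'
python3 - <<'E'
from h import *
a=.225; p=np.array([-.1826,-.181])+.105*np.array([np.sin(a),-np.cos(a)])
go(*p,.006,a); s=readout.get_state(); im=vision.get_image("wrist"); cv2.imwrite("pics/w1.png",im)
c=cam("wrist",s); print(proj(place(BLK,[.4897,-.0695,.1795]),c).round(), s['width'], s['contact_force'])
E
```

```text
clock: 1.6
position: [0.1264, 0.5606, 0.1989]
ee_rot: [0.0, 0.643, 0.766, -0.0]
contact_force: [-0.6, 0.4, 0.2]
width: 0.0427
gripper_force: 0.0
clock: 3.85
position: [0.5022, -0.1633, 0.1089]
ee_rot: [-0.001, 0.642, 0.767, -0.0]
contact_force: [-0.4, 0.5, -0.1]
width: 0.0429
gripper_force: 0.0
turn -0.01 shift x -10.2 y 4.3 z 102.9 here fix [-165.6 -274.4] z 108.9 tilt [-0.002  0.001] t 3.85
[[327. -19.]
 [318. 155.]
 [215. 155.]
 [208. -19.]] 0.04292100037893531 [-0.39215552  0.46647473 -0.14730965]
```

View pics/w1.png

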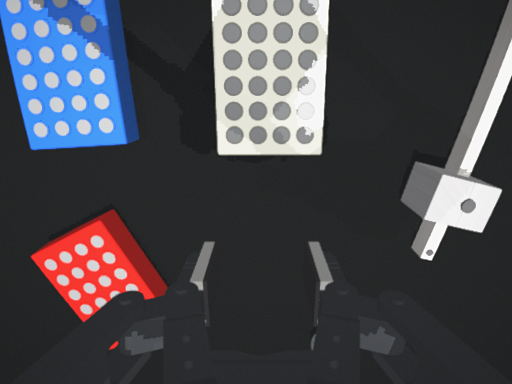

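The block edge at (218–322, 155) matches the prediction. The red block, with corners near (113,210) and (165,290), is close to the left finger, so I'll check that clearance before descending.

```bash
python3 - <<'E'
from h import *
s=readout.get_state(); c=cam("wrist",s); q=s['ee_rot']; M=R.from_quat([q[1],q[2],q[3],q[0]]).as_matrix()
for n,p,z in (("red",(113,210),.03),("red",(130,255),.03),("redbase",(168,293),0),("blkL",(218,154),.03),("blkR",(322,154),.03),("fenceend",(433,252),.022),("clampend",(488,233),.05),("clampend",(416,160),.05)):
    W=ray(p,z,c); print(n,p,"tool mm",(M.T@(W-s['position'])*1e3).round(), "fix",infix(W,F).round(4))
go(-.1826+.105*.223,-.181-.105*.975,.03,.225)
E
```

```text
red (113, 210) tool mm [ -19. -132.   79.] fix [-0.29   -0.3219]
red (130, 255) tool mm [ -64. -123.   79.] fix [-0.2708 -0.3639]
redbase (168, 293) tool mm [-128. -101.  109.] fix [-0.236  -0.4213]
blkL (218, 154) tool mm [ 31. -36.  79.] fix [-0.2073 -0.2514]
blkR (322, 154) tool mm [31. 51. 79.] fix [-0.1232 -0.2319]
fenceend (433, 252) tool mm [-65. 167.  87.] fix [ 0.0119 -0.3002]
clampend (488, 233) tool mm [-32. 196.  59.] fix [ 0.0322 -0.2614]
clampend (416, 160) tool mm [ 31. 121.  59.] fix [-0.0547 -0.2165]
turn -0.00 shift x -10.6 y 4.1 z 79.4 here fix [-165.5 -273.9] z 109.4 tilt [-0.001  0.001] t 3.90
```

```bash
python3 -m handwheel '[[[0,6,20],[0,0,0],0],[[0,0,25],[0,0,0],0],[[0,0,25],[0,0,0],0],[[0,0,20],[0,0,0],0],[[0,0,12],[0,0,0],0],[[0,0,0],[0,0,0],0],[[0,0,0],[0,0,0],0]]'
python3 - <<'E'
from h import *
go(-.183,-.075-.064-.011,.006,0)
E
```

```text
clock: 4.78
position: [0.5095, -0.1627, 0.0083]
ee_rot: [0.001, 0.641, 0.767, 0.0]
contact_force: [-0.1, -0.7, 0.3]
width: 0.0424
gripper_force: 0.0
turn 2.15 shift x 123.4 y -24.7 z 2.3 here fix [-158.3 -273.4] z 8.3 tilt [ 0.002 -0.001] t 4.78
```

```bash
python3 -m handwheel '[[[6,0,1],[0,0,0],0],[[6,0,0],[0,0,0],0],[[6,0,0],[0,0,0],0],[[5,0,0],[0,0,0.05],0],[[6,0,0],[0,0,0.13],0],[[6,0,0],[0,0,0.13],0],[[6,0,0],[0,0,0.13],0],[[6,0,0],[0,0,0.13],0],[[6,0,0],[0,0,0.13],0],[[6,0,0],[0,0,0.13],0],[[6,0,0],[0,0,0.13],0],[[6,0,0],[0,0,0.13],0],[[6,0,0],[0,0,0.13],0],[[6,0,0],[0,0,0.13],0],[[6,0,0],[0,0,0.13],0],[[6,0,0],[0,0,0.13],0],[[6,0,0],[0,0,0.13],0],[[6,0,0],[0,0,0.13],0],[[6,0,0],[0,0,0.13],0]]'
python3 - <<'E'
from h import *
go(-.183,-.075-.064-.011,.006,0)
im=vision.get_image("top"); cv2.imwrite("raw_top2.png",im)
cv2.imwrite("pics/top2.png",cv2.resize(im[115:235,190:350],None,fx=5,fy=5,interpolation=cv2.INTER_CUBIC))
E
```

```text
clock: 7.15
position: [0.4978, -0.0501, 0.0064]
ee_rot: [-0.0, 0.718, 0.696, 0.0]
contact_force: [-0.8, -0.6, 0.5]
width: 0.0428
gripper_force: 0.0
turn 0.14 shift x 11.5 y -7.7 z 0.4 here fix [-175.3 -161.5] z 6.4 tilt [0. 0.] t 7.15
```

View pics/top2.png

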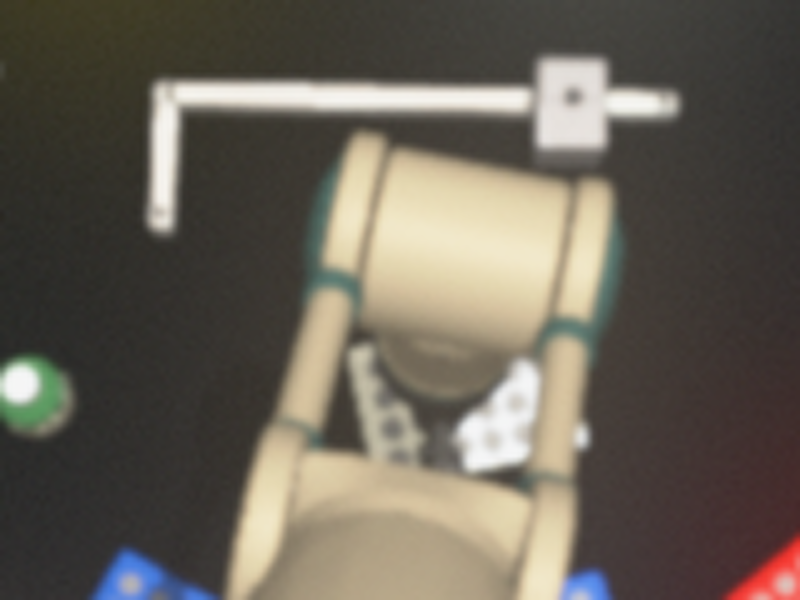

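The block seems not to have moved: its corner is still at (587,440), even though the TCP reads 90 mm further on. I'll check with the side and wrist views.

```bash
python3 - <<'E'
from h import *
s=readout.get_state()
a=vision.get_image("wrist"); b=vision.get_image("side"); cv2.imwrite("raw_side2.png",b);cv2.imwrite("raw_w2.png",a)
b=cv2.resize(b[150:300,180:380],(800,600),interpolation=cv2.INTER_CUBIC)[:,:]
cv2.imwrite("pics/mix.png",np.hstack([cv2.resize(a,(400,300)),cv2.resize(b,(400,300))]))
print(proj([s['position']],cam("side")),proj([s['position']],cam("top")),proj([s['position']],cam("wrist",s)))
print(s['contact_force'])
E
```

```text
[[257.07594506 221.00366605]] [[276.20546564 192.84754204]] [[260.72865986 228.91362705]]
[-0.16076999  0.66290639 -0.21270614]
```

View pics/mix.png

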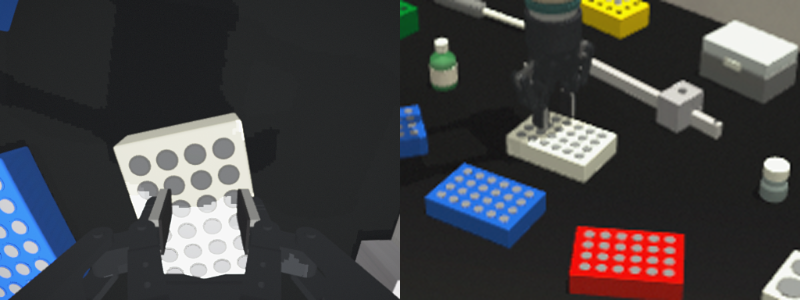

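The fingers passed over the block: with the gripper half open, the tips sit over 24 mm behind the TCP. I'll back out and find the bench by touch.

```bash
python3 -m handwheel '[[[-6,0,-15],[0,0,0],0],[[-22,0,-25],[0,0,-0.4],0],[[-22,0,0],[0,0,-0.4],0],[[-22,0,0],[0,0,-0.4],0],[[-22,0,0],[0,0,-0.4],0],[[-22,0,0],[0,0,-0.4],0],[[-5,0,20],[0,0,0],0],[[0,0,15],[0,0,0],0],[[0,0,5],[0,0,0],0],[[0,0,3],[0,0,0],0],[[0,0,0],[0,0,0],0]]'
python3 -m handwheel '[[[0,0,2],[0,0,0],0],[[0,0,2],[0,0,0],0],[[0,0,2],[0,0,0],0]]'
python3 - <<'E'
from h import *
go(-.183,-.075-.064-.011,.006,0)
s=readout.get_state(); a=vision.get_image("wrist"); c=cam("wrist",s)
cv2.imwrite("pics/w3.png",cv2.resize(a[150:384,100:420],(800,585)))
E
```

```text
clock: 8.68
position: [0.5044, -0.1708, 0.0035]
ee_rot: [0.0, 0.641, 0.767, 0.0]
contact_force: [0.1, -0.2, 0.4]
width: 0.0426
gripper_force: 0.0
clock: 9.05
position: [0.5044, -0.1711, -0.0026]
ee_rot: [0.0, 0.641, 0.767, 0.0]
contact_force: [0.7, -0.1, 0.6]
width: 0.0429
gripper_force: 0.0
turn 2.15 shift x 132.1 y -19.9 z -8.6 here fix [-163.1 -282.1] z -2.6 tilt [ 0. -0.] t 9.05
```

View pics/w3.png

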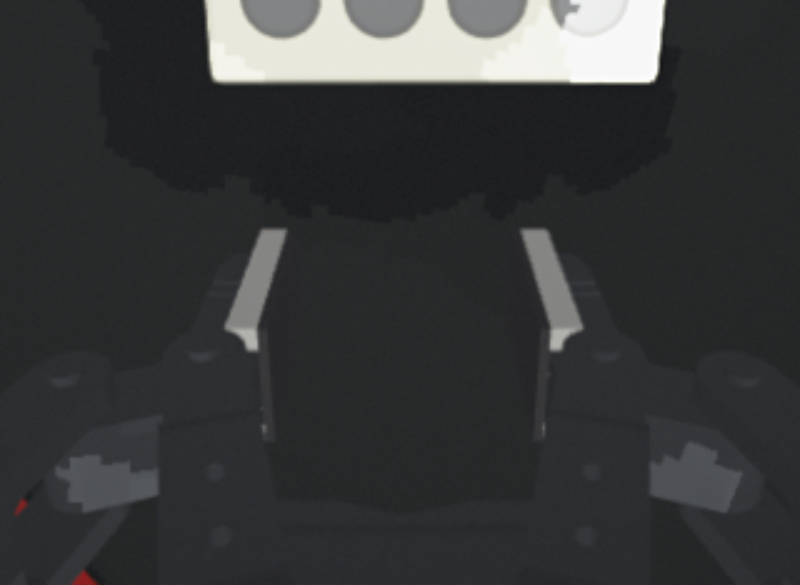

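The pad tips look about 40 mm short of the TCP at this opening, so I'll keep descending until the bench is felt.

```bash
python3 -m handwheel '[[[0,0,5],[0,0,0],0],[[0,0,5],[0,0,0],0],[[0,0,4],[0,0,0],0],[[0,0,0],[0,0,0],0]]' | grep -E "pos|contact"
python3 -m handwheel '[[[0,0,3],[0,0,0],0],[[0,0,3],[0,0,0],0],[[0,0,0],[0,0,0],0]]'| grep -E "pos|contact"
python3 - <<'E'
from h import *
s=readout.get_state(); b=vision.get_image("side"); p=proj([s['position']],cam("side"))[0]; print(p)
x,y=p.astype(int); cv2.imwrite("pics/s3.png",cv2.resize(b[y-60:y+40,x-60:x+70],(780,600),interpolation=cv2.INTER_CUBIC))
print(x,y)
E
```

```text
position: [0.5039, -0.1709, -0.0171]
contact_force: [0.4, 0.0, -0.0]
position: [0.5041, -0.171, -0.0229]
contact_force: [-0.3, -0.6, 0.3]
[291.22173264 246.29911789]
291 246
```

View pics/s3.png

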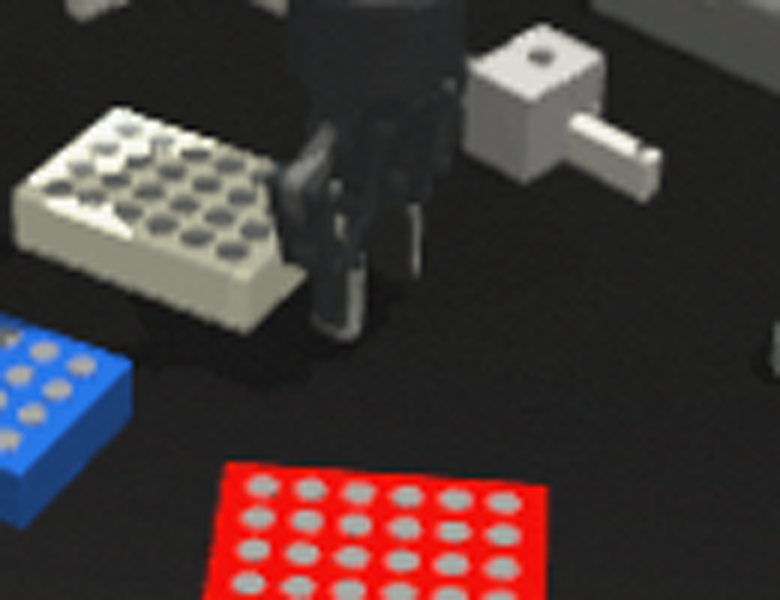

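The side crop shows the near fingertip at crop (340,335), just above the bench. I'll work out its height from that.

```bash
python3 - <<'E'
from h import *
s=readout.get_state(); c=cam("side"); q=s['ee_rot']; M=R.from_quat([q[1],q[2],q[3],q[0]]).as_matrix()
for ty in (-.021,-.03):
  for tx in (-.011,0,.011):
    W=s['position']+M@[tx,ty,0]
    for z in (0,.01,.02): print(ty,tx,z,((proj([[W[0],W[1],z]],c)[0]-[231,186])*6).round())
W=s['position']+M@[-.011,.021,0]
for z in (0,.01,.02): print("far",z,((proj([[W[0],W[1],z]],c)[0]-[231,186])*6).round())
E
```

```text
-0.021 -0.011 0 [361. 353.]
-0.021 -0.011 0.01 [361. 335.]
-0.021 -0.011 0.02 [362. 317.]
-0.021 0 0 [339. 345.]
-0.021 0 0.01 [340. 327.]
-0.021 0 0.02 [340. 308.]
-0.021 0.011 0 [318. 337.]
-0.021 0.011 0.01 [318. 319.]
-0.021 0.011 0.02 [319. 300.]
-0.03 -0.011 0 [350. 364.]
-0.03 -0.011 0.01 [351. 345.]
-0.03 -0.011 0.02 [352. 327.]
-0.03 0 0 [329. 355.]
-0.03 0 0.01 [329. 337.]
-0.03 0 0.02 [330. 319.]
-0.03 0.011 0 [307. 347.]
-0.03 0.011 0.01 [308. 329.]
-0.03 0.011 0.02 [308. 311.]
far 0 [408. 305.]
far 0.01 [409. 287.]
far 0.02 [409. 269.]
```

```bash
python3 -m handwheel '[[[8,3,1],[0,0,0],0],[[8,0,1],[0,0,0],0],[[6,0,1],[0,0,0],0],[[4,0,0],[0,0,0],0],[[5,0,0],[0,0,0],0],[[5,0,0],[0,0,0.1],0],[[5,0,0],[0,0,0.13],0],[[5,0,0],[0,0,0.13],0]]'
python3 - <<'E'
from h import *
go(-.183,-.075-.064-.011,-.026,0)
E
```

```text
clock: 11.02
position: [0.4993, -0.1251, -0.0256]
ee_rot: [0.0, 0.656, 0.755, 0.0]
contact_force: [0.1, -1.9, -0.2]
width: 0.0427
gripper_force: 0.8
turn 1.78 shift x 86.4 y -12.7 z 0.4 here fix [-170.3 -236.4] z -25.6 tilt [ 0. -0.] t 11.03
```

Contact, at about 2 N. I'll continue pushing and squaring the block.

```bash
python3 -m handwheel '[[[5,0,0],[0,0,0.13],0],[[5,0,0],[0,0,0.13],0],[[5,0,0],[0,0,0.13],0],[[5,0,0],[0,0,0.13],0],[[5,0,0],[0,0,0.13],0],[[5,0,0],[0,0,0.13],0],[[5,0,0],[0,0,0.13],0],[[5,0,0],[0,0,0.13],0],[[5,0,0],[0,0,0.13],0],[[5,0,0],[0,0,0.13],0],[[5,0,0],[0,0,0.13],0],[[5,0,0],[0,0,0.13],0],[[5,0,0],[0,0,0.13],0],[[5,0,0],[0,0,0.09],0],[[6,0,0],[0,0,0],0],[[6,0,0],[0,0,0],0],[[3,0,0],[0,0,0],0]]'
python3 - <<'E'
from h import *
go(-.183,-.075-.064-.011,-.026,0)
im=vision.get_image("wrist"); cv2.imwrite("raw_w4.png",im)
g=cv2.cvtColor(im,cv2.COLOR_BGR2HSV); m=((g[...,2]>110)&(g[...,1]<70)).astype(np.uint8)
n,l,st,ce=cv2.connectedComponentsWithStats(m); print(st[st[:,4]>400],)
E
```

```text
clock: 13.15
position: [0.4964, -0.04, -0.0256]
ee_rot: [0.0, 0.723, 0.691, 0.0]
contact_force: [-0.0, -2.8, 0.8]
width: 0.0429
gripper_force: 1.1
turn 0.01 shift x 1.5 y -5.9 z 0.4 here fix [-177.1 -151.5] z -25.6 tilt [0. 0.] t 13.15
[[     0      0    512    384 157479]
 [   147      0    246    259  38882]]
```

```bash
python3 -m handwheel '[[[-15,0,0],[0,0,0],0],[[-25,0,-20],[0,0,0],0],[[-30,0,-40],[0,0,0],0],[[-20,0,-50],[0,0,0],0],[[0,0,-50],[0,0,0],0],[[0,0,-40],[0,0,0],0],[[0,0,0],[0,0,0],0],[[0,0,0],[0,0,0],0]]'
cat >> h.py <<'E'
def blockpose(cn,v0,im=None,fn=None):
    "fit block top outline to the white mask around guess v0 (world)"
    s=readout.get_state(); c=cam(cn,s); im=vision.get_image(cn)
    if fn: cv2.imwrite(fn,im)
    g=cv2.cvtColor(im,cv2.COLOR_BGR2HSV); m=((g[...,2]>135)&(g[...,1]<60)).astype(np.uint8)
    m=cv2.morphologyEx(m,cv2.MORPH_CLOSE,np.ones((13,13)))
    n,l,st,ce=cv2.connectedComponentsWithStats(m); p=proj(place([[0,0,.03]],v0),c)[0].astype(int); k=l[p[1],p[0]]
    ct=max(cv2.findContours((l==k).astype(np.uint8),0,2)[0],key=cv2.contourArea)[:,0].astype(float)
    ct=ct[(ct[:,0]>3)&(ct[:,0]<508)&(ct[:,1]>3)&(ct[:,1]<380)]
    W=np.array([ray(q,.03,c) for q in ct])
    def f(v):
        d=W[:,:2]-v[:2]; cc,ss=np.cos(v[2]),np.sin(v[2]); a=np.abs(np.c_[cc*d[:,0]+ss*d[:,1],-ss*d[:,0]+cc*d[:,1]])-[.043,.064]
        return 1e3*np.where((a<0).all(1),a.max(1),np.hypot(*np.maximum(a,0).T))
    r=least_squares(f,v0,loss='soft_l1'); v=r.x
    print(cn,"block fix",np.round(infix(v,F)*1e3,1),"relyaw %.3f"%(v[2]-F[2]),"med err mm",np.median(np.abs(f(v))).round(2),"k",k,len(ct)); return v
E
python3 - <<'E'
from h import *
go(-.27,-.075,-.026,0,base=0)
v0=place([[-.183,-.075,0]],F)[0]; v0[2]=F[2]
for n in ("wrist","top"):
  try: blockpose(n,v0,fn=f"raw_{n}5.png")
  except Exception as e: print(e)
c=cam("top")
for p in ((403,352),(465,345),(476,385),(322,338),(358,355)): print("blue",infix(ray(np.array(p)/1.5,.03,c),F).round(3))
E
```

```text
clock: 14.2
position: [0.4913, -0.1305, 0.1736]
ee_rot: [-0.001, 0.723, 0.69, -0.0]
contact_force: [-0.4, -0.3, -0.6]
width: 0.0428
gripper_force: 0.0
turn 15.00 shift x -92.0 y -167.2 z 199.6 here fix [-178.  -242.2] z 173.6 tilt [-0.001  0.001] t 14.20
wrist block fix [ -32.6 -193.9] relyaw 0.237 med err mm 17.34 k 0 168
top block fix [-290.3 -260.4] relyaw 0.634 med err mm 159.88 k 4 366
blue [-0.304 -0.139]
blue [-0.289 -0.261]
blue [-0.367 -0.283]
blue [-0.279  0.022]
blue [-0.311 -0.05 ]
```

```bash
python3 - <<'E'
from h import *
s=readout.get_state(); c=cam("wrist",s); im=cv2.imread("raw_wrist5.png")
v0=place([[-.183,-.075,0]],F)[0]; v0[2]=F[2]
print(proj(place(BLK,v0),c).round(), proj(place([[0,0,.03]],v0),c))
g=cv2.cvtColor(im,cv2.COLOR_BGR2HSV); 
for r in range(0,200,12): print(r," ".join("%3d"%x for x in g[r,150:400:10,2]))
E
```

```text
[[306. -85.]
 [302.  68.]
 [212.  68.]
 [207. -85.]] [[256.83826544  -5.91136353]]
0  39  38  36  29  30  30  32 225 136 190 142 237 248 221 248 224 248  39  39  38  39  39  37  39  40
12  38  37  37  40  36  29  33 224 126 159 135 143 227 213 248 228 249  39  39  40  40  40  39  39  40
24  37  38  38  36  37  30  31 196 138 135 136 139 139 198 223 226 250  40  40  39  38  42  40  39  38
36  38  39  40  41  30  31  31 192 221 234 230 218 234 250 248 249 255  42  41  40  42  39  41  40  40
48  41  37  39  38  32  33  31 139 144 147 146 148 146 239 235 235 255  39  39  39  40  40  39  41  41
60  40  41  39  41  31  32  33  85 234 234 234 235 242 247 247 247 184  41  41  43  40  40  40  39  41
72  41  39  42  36  31  32  34  32  43  41  41  41  49  52  52  46  43  40  42  41  41  41  41  40  40
84  33  31  34  31  30  32  31  33  32  32  32  31  43  41  42  41  43  42  40  42  42  40  39  39  41
96  41  32  34  33  34  35  31  33  32  29  34  35  37  42  43  43  41  42  41  42  43  42  42  40  40
108  41  42  43  34  32  31  33  33  30  34  32  35  33  40  35  34  42  41  42  41  41  39  38  39  40
120  39  41  41  42  35  33  35  34  33  31  33  31  33  34  33  33  42  40  40  38  41  38  39  39  40
132 132  40  41  44  43  35  42  33  34  35  34  33  32  40  33  39  39  38  40  39  39  38  39  40  37
144 131  41  44  42  42  42  42  41  43  42  41  42  40  41  40  41  40  39  41  40  42  39  39  42  33
156 248 132  42  41  45  42  42  42  41  40  42  43  41  40  40  42  39  42  39  41  40  41  41  39  32
168 247 131  40  42  42  42  42  41  42  41  42  42  42  42  41  42  42  40  41  40  42  42  40  41 104
180 236 248 104  44  42  43  43  43  42  43  42  41  42  43  42  42  43  44  42  43  40  40  42  41 112
192  94  42  42  41  44  42  43  43  43  43  45  43  44  44  42  41  42  43  42  40  41  42  43  42  43
```

The block is at about (-0.175, -0.075) in the stop's frame and square. Next I turn 90° and come round in front of it.

```bash
python3 -m handwheel '[[[0,0,0],[0,0,1],0],[[0,0,0],[0,0,1],0],[[0,0,0],[0,0,1],0],[[0,0,0],[0,0,1],0],[[0,0,0],[0,0,1],0],[[0,0,0],[0,0,1],0],[[0,0,0],[0,0,1],0],[[0,0,0],[0,0,1],0],[[0,0,0],[0,0,1],0],[[0,0,0],[0,0,1],0],[[0,0,0],[0,0,1],0],[[0,0,0],[0,0,1],0],[[0,0,0],[0,0,1],0],[[0,0,0],[0,0,1],0],[[0,0,0],[0,0,1],0],[[-20,-42,0],[0,0,0],0],[[-21,-42,0],[0,0,0],0],[[-21,-42,0],[0,0,0],0],[[-20,-42,0],[0,0,0],0],[[0,0,0],[0,0,0],0]]'
python3 - <<'E'
from h import *
go(-.26,-.073,-.026,0,base=0)
s=readout.get_state(); c=cam("wrist",s); im=vision.get_image("wrist"); cv2.imwrite("raw_w6.png",im)
g=cv2.cvtColor(im,cv2.COLOR_BGR2HSV)
v0=place([[-.175,-.075,0]],F)[0]; v0[2]=F[2]
print(proj(place(BLK,v0),c).round(), proj(place([[0,0,.022]],F),c))
v=blockpose("wrist",v0)
E
```

```text
clock: 16.8
position: [0.4153, 0.0435, 0.1731]
ee_rot: [-0.001, 1.0, -0.021, -0.002]
contact_force: [0.3, -0.6, -0.3]
width: 0.0429
gripper_force: 0.0
turn 0.05 shift x 2.1 y 1.2 z 199.1 here fix [-262.1  -71.8] z 173.1 tilt [-0.004  0.001] t 16.80
[[197.  36.]
 [334.  37.]
 [328. 129.]
 [201. 129.]] [[ 181.0866624  -120.86029398]]
wrist block fix [-174.6  -76.3] relyaw 0.005 med err mm 0.44 k 1 33
```

```bash
python3 -m handwheel '[[[0,4,40],[0,0,0.05],0],[[0,0,50],[0,0,0],0],[[0,0,50],[0,0,0],0],[[0,0,35],[0,0,0],0],[[0,0,15],[0,0,0],0],[[0,0,9],[0,0,0],0],[[0,0,0],[0,0,0],0],[[8,0,0],[0,0,0],0],[[8,0,0],[0,0,0],0],[[7,0,0],[0,0,0],0],[[5,0,0],[0,0,0],0],[[5,0,0],[0,0,0],0],[[6,0,0],[0,0,0],0],[[6,0,0],[0,0,0],0],[[6,0,0],[0,0,0],0],[[6,0,0],[0,0,0],0]]'
python3 -m handwheel '[[[6,0,0],[0,0,0],0],[[6,0,0],[0,0,0],0],[[6,0,0],[0,0,0],0],[[6,0,0],[0,0,0],0],[[6,0,0],[0,0,0],0],[[6,0,0],[0,0,0],0],[[6,0,0],[0,0,0],0],[[6,0,0],[0,0,0],0],[[6,0,0],[0,0,0],0],[[6,0,0],[0,0,0],0],[[6,0,0],[0,0,0],0],[[6,0,0],[0,0,0],0]]'
python3 - <<'E'
from h import *
go(-.097,-.073,-.026,0,base=0)
E
```

```text
clock: 18.9
position: [0.4752, 0.0343, -0.0247]
ee_rot: [-0.0, 1.0, -0.026, 0.0]
contact_force: [-1.9, -0.4, -0.3]
width: 0.0425
gripper_force: 0.7
clock: 20.4
position: [0.547, 0.0306, -0.0246]
ee_rot: [-0.0, 1.0, -0.026, -0.0]
contact_force: [-1.6, 0.3, -0.7]
width: 0.0424
gripper_force: 0.8
turn -0.04 shift x 32.9 y -5.6 z 1.4 here fix [-129.9  -78.6] z -24.6 tilt [0. 0.] t 20.40
```

```bash
python3 -m handwheel '[[[6,0,0],[0,0,0],0],[[6,0,0],[0,0,0],0],[[6,0,0],[0,0,0],0],[[3,0,0],[0,0,0],0],[[2,0,0],[0,0,0],0]]' | grep -E "pos|contact"
python3 -m handwheel '[[[2,0,0],[0,0,0],0],[[2,0,0],[0,0,0],0]]' | grep -E "pos|contact"
python3 -m handwheel '[[[1.5,0,0],[0,0,0],0],[[1.5,0,0],[0,0,0],0]]' | grep -E "pos|contact"
```

```text
position: [0.5693, 0.0295, -0.0245]
contact_force: [-2.6, -0.2, 1.3]
position: [0.5735, 0.0292, -0.0246]
contact_force: [-2.6, 0.4, 0.8]
position: [0.5765, 0.0291, -0.0245]
contact_force: [-3.3, 0.5, 1.7]
```

```bash
python3 -m handwheel '[[[1.5,0,0],[0,0,0],0],[[1.5,0,0],[0,0,0],0]]' | grep -E "pos|contact"
python3 -m handwheel '[[[1.5,0,0],[0,0,0],0],[[1,0,0],[0,0,0],0]]' | grep -E "pos|contact"
python3 -m handwheel '[[[1,0,0],[0,0,0],0],[[1,0,0],[0,0,0],0]]' | grep -E "pos|contact|clock"
python3 - <<'E'
from h import *
go(-.097,-.073,-.026,0,base=0)
E
```

```text
position: [0.5796, 0.0289, -0.0245]
contact_force: [-2.5, -0.6, 2.7]
position: [0.5819, 0.0288, -0.0246]
contact_force: [-4.4, 0.1, 3.4]
clock: 22.28
position: [0.5818, 0.0289, -0.0248]
contact_force: [-8.1, -0.5, 5.5]
turn -0.04 shift x -1.9 y -5.7 z 1.2 here fix [-95.1 -78.7] z -24.8 tilt [-0.004  0.   ] t 22.27
```

The block is against the back fence: 8 N and stopped. Next I lift, turn back, and go to its right side.

```bash
python3 -m handwheel '[[[-12,0,0],[0,0,0],0],[[-30,0,-20],[0,0,0],0],[[-20,0,-50],[0,0,0],0],[[0,0,-50],[0,0,0],0],[[0,0,-50],[0,0,-1],0],[[0,0,-30],[0,0,-1],0],[[0,0,0],[0,0,-1],0],[[0,0,0],[0,0,-1],0],[[0,0,0],[0,0,-1],0],[[0,0,0],[0,0,-1],0],[[0,0,0],[0,0,-1],0],[[0,0,0],[0,0,-1],0],[[0,0,0],[0,0,-1],0],[[0,0,0],[0,0,-1],0],[[0,0,0],[0,0,-1],0],[[0,0,0],[0,0,-1],0],[[0,0,0],[0,0,-1],0],[[0,0,0],[0,0,-1],0],[[0,0,0],[0,0,-1],0]]'|grep -E "clock|pos"
python3 - <<'E'
from h import *
go(-.050,-.178,-.024,0)
E
```

```text
clock: 24.65
position: [0.5232, 0.0318, 0.1755]
turn -0.01 shift x -99.5 y 103.7 z 199.5 here fix [-153.7  -78.5] z 175.5 tilt [ 0.003 -0.   ] t 24.65
```

```bash
python3 -m handwheel '[[[-40,35,0],[0,0,0],0],[[-40,35,0],[0,0,0],0],[[-20,34,0],[0,0,0],0],[[0,0,0],[0,0,0],0],[[0,0,0],[0,0,0],0]]'|grep -E "clock|pos"
python3 - <<'E'
from h import *
go(-.050,-.178,-.024,0)
v0=place([[-.043,-.075,0]],F)[0]; v0[2]=F[2]
s=readout.get_state(); c=cam("wrist",s); im=vision.get_image("wrist"); cv2.imwrite("raw_w7.png",im)
print(proj(place(BLK,v0),c).round(), "clamp",proj(place([[-.031,-.222,.05],[.024,-.222,.05]],F),c).round())
g=im.max(2)
for r in range(20,180,10): print(r," ".join("%3d"%x for x in g[r,180:400:8]))
E
```

```text
clock: 25.28
position: [0.6206, -0.0731, 0.1751]
turn -0.05 shift x 0.8 y 1.5 z 199.1 here fix [ -51.5 -178.8] z 175.1 tilt [-0.  0.] t 25.27
[[317.  -6.]
 [311. 133.]
 [227. 134.]
 [223.  -6.]] clamp [[281. 216.]
 [333. 216.]]
20  24  21  20  24  22  20 174  95 104 176 105 115 185 161 237 159 146 235 222  25  24  25  25  26  23  25  27  23
30  25  20  18  20  21  19 173 175  99 177  94 176 238 148 237 165 238 233 221  24  25  26  26  24  23  24  26  21
40  24  20  21  15  18  16 152  85  93 158  96 154 153 164 239 163 153 231 221  25  26  24  25  26  24  23  25  28
50  24  19  19  19  18  21 142 158 146 157 139 235 236 233 238 216 239 225 222  26  24  27  25  25  24  24  26  27
60  27  20  21  20  21  18 140  86  92 159  95 148 149 156 237 154 141 210 212  24  25  26  24  26  23  25  22  25
70  22  23  15  17  16  20 142 158 158 159 178 236 236 241 235 237 235 195 215  25  24  23  24  22  25  26  22  24
80  23  19  22  16  15  21 107  84  90 167 103 161 166 170 242 168 171 228 225  27  24  23  27  26  23  22  25  27
90  19  19  21  22  19  21  85 159 159 179 181 181 241 241 241 242 
[... 275 characters left out ...]
  21
120  22  21  24  21  22  19  43 103  92 180  99  95 100 100 149  97 243 223 129  24  26  25  26  24  27  25  26  25
130  27  26  19  20  24  22  33 158 181 180 180 179 178 179 178 179 238 220  63  26  26  25  25  27  23  25  25  22
140  28  27  22  26  24  25  25  17  24  23  25  24  24  26  27  24  42 218  37  25  23  27  26  25  23  24  25  25
150  25  28  27  26  25  25  27  26  26  27  27  22  24  25  23  27  63 217  20  25  24  24  25  25  25  26  23  25
160  26  25  25  27  25  28  25  26  27  27  27  27  27  24  26  25  69 216  25  23  26  24  27  24  23  27  26  25
170  25  27  26  23  26  26  24  28  28  27  28  24  24  27  24  25  84 217  24  27  25  24  29  26  23  25  21  24
```

```bash
python3 -m handwheel '[[[0,0,40],[0,0,0],0],[[0,0,50],[0,0,0],0],[[0,0,50],[0,0,0],0],[[0,0,35],[0,0,0],0],[[0,0,15],[0,0,0],0],[[0,0,9],[0,0,0],0],[[0,0,0],[0,0,0],0],[[7,0,0],[0,0,0],0],[[7,0,0],[0,0,0],0],[[6,0,0],[0,0,0],0],[[5,0,0],[0,0,0],0],[[3,0,0],[0,0,0],0],[[3,0,0],[0,0,0],0]]'|grep -E "clock|pos|cont"
python3 -m handwheel '[[[2,0,0],[0,0,0],0],[[2,0,0],[0,0,0],0]]' | grep -E "pos|contact"
python3 - <<'E'
from h import *
go(-.050,-.138,-.024,0)
E
```

```text
clock: 26.95
position: [0.6225, -0.0429, -0.0235]
contact_force: [-1.2, -3.1, 1.7]
position: [0.6227, -0.0387, -0.0235]
contact_force: [-0.7, -2.5, 1.3]
turn -0.05 shift x 6.3 y 1.0 z 0.5 here fix [ -51.  -144.3] z -23.5 tilt [ 0. -0.] t 27.20
```

```bash
python3 -m handwheel '[[[2,0,0],[0,0,0],0],[[1.5,0,0],[0,0,0],0]]' | grep -E "pos|contact"
python3 -m handwheel '[[[1.5,0,0],[0,0,0],0],[[1,0,0],[0,0,0],0]]' | grep -E "pos|contact"
python3 -m handwheel '[[[1,0,0],[0,0,0],0],[[1,0,0],[0,0,0],0]]' | grep -E "pos|contact"
python3 -m handwheel '[[[1,0,0],[0,0,0],0],[[1,0,0],[0,0,0],0]]' | grep -E "pos|contact|clock"
```

```text
position: [0.6229, -0.035, -0.0235]
contact_force: [-1.3, -4.4, 3.4]
position: [0.6231, -0.0324, -0.0235]
contact_force: [-0.4, -5.6, 2.8]
position: [0.6231, -0.0324, -0.0235]
contact_force: [-1.6, -11.8, 3.0]
clock: 28.2
position: [0.6231, -0.0325, -0.0235]
contact_force: [-2.2, -15.6, 2.5]
```

The block is against the side fence: 15 N and stopped. I'll re-seat it against the back fence once more, then look.

```bash
python3 -m handwheel '[[[-6,0,0],[0,0,0],0],[[-12,0,-10],[0,0,0],0],[[-10,0,-40],[0,0,0],0],[[0,0,-50],[0,0,1],0],[[0,0,-30],[0,0,1],0],[[0,0,0],[0,0,1],0],[[0,0,0],[0,0,1],0],[[0,0,0],[0,0,1],0],[[0,0,0],[0,0,1],0],[[0,0,0],[0,0,1],0],[[0,0,0],[0,0,1],0],[[0,0,0],[0,0,1],0],[[0,0,0],[0,0,1],0],[[0,0,0],[0,0,1],0],[[0,0,0],[0,0,1],0],[[0,0,0],[0,0,1],0],[[0,0,0],[0,0,1],0],[[0,0,0],[0,0,1],0],[[0,0,0],[0,0,0],0]]'|grep -E "clock|pos"
python3 - <<'E'
from h import *
go(-.130,-.064,-.024,0,base=0)
E
```

```text
clock: 30.58
position: [0.6219, -0.056, 0.1068]
turn -0.03 shift x -78.9 y -97.6 z 130.8 here fix [ -51.1 -161.6] z 106.8 tilt [0.001 0.001] t 30.57
```

```bash
python3 -m handwheel '[[[-26,-32,-20],[0,0,0],0],[[-30,-34,-20],[0,0,0],0],[[-25,-32,-10],[0,0,0],0],[[0,0,0],[0,0,0],0]]'|grep -E "clock|pos"
python3 - <<'E'
from h import *
go(-.130,-.064,-.024,0,base=0)
v0=place([[-.043,-.064,0]],F)[0]; v0[2]=F[2]
s=readout.get_state(); c=cam("wrist",s); im=vision.get_image("wrist")
a=cv2.resize(im[0:150,100:440],None,fx=2.35,fy=2.35,interpolation=cv2.INTER_CUBIC); cv2.imwrite("pics/w8.png",a)
print(proj(place(BLK,v0),c).round(), proj(place([[0,0,.022],[-.08,0,.022],[0,-.2,.022]],F),c).round())
E
```

```text
clock: 31.08
position: [0.5446, 0.048, 0.1579]
turn 0.00 shift x 3.1 y 2.6 z 181.9 here fix [-133.1  -61.4] z 157.9 tilt [0.002 0.001] t 31.07
[[193.  31.]
 [336.  32.]
 [330. 129.]
 [198. 128.]] [[195.  33.]
 [199. 121.]
 [411.  35.]]
```

View pics/w8.png

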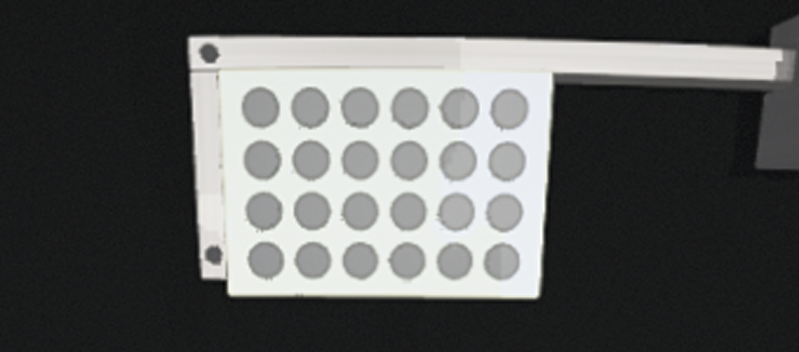

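The block sits in the corner: its top-left corner is at (220,71), flush with both fences. I'll do a gentle confirming push in +x.

```bash
python3 -m handwheel '[[[0,0,40],[0,0,0],0],[[0,0,50],[0,0,0],0],[[0,0,45],[0,0,0],0],[[0,0,30],[0,0,0],0],[[0,0,12],[0,0,0],0],[[0,0,5],[0,0,0],0],[[7,0,0],[0,0,0],0],[[8,0,0],[0,0,0],0],[[7,0,0],[0,0,0],0],[[5,0,0],[0,0,0],0],[[4,0,0],[0,0,0],0],[[3,0,0],[0,0,0],0]]'|grep -E "clock|pos|cont"
python3 -m handwheel '[[[1.5,0,0],[0,0,0],0],[[1.5,0,0],[0,0,0],0]]' | grep -E "pos|contact"
python3 -m handwheel '[[[1,0,0],[0,0,0],0],[[1,0,0],[0,0,0],0]]' | grep -E "pos|contact|clock"
python3 - <<'E'
from h import *
go(-.096,-.064,-.024,0,base=0)
E
```

```text
clock: 32.62
position: [0.58, 0.044, -0.0256]
contact_force: [0.1, -0.7, -0.7]
position: [0.5827, 0.0438, -0.0257]
contact_force: [0.9, -0.4, 0.1]
clock: 33.12
position: [0.5826, 0.0438, -0.0258]
contact_force: [-6.1, -0.2, 3.8]
turn -0.04 shift x -1.1 y 0.2 z -1.8 here fix [-94.9 -63.8] z -25.8 tilt [-0.004  0.   ] t 33.12
```

Same stop as before, so the block is flush. Next is the clamp, pushed with nearly closed fingers behind its rear face.

```bash
python3 -m handwheel '[[[-6,0,0],[0,0,0],0],[[-15,0,-15],[0,0,0],0],[[-10,0,-45],[0,0,0],0.75],[[0,0,-50],[0,0,-1],0.75],[[0,0,-50],[0,0,-1],0.75],[[0,0,-20],[0,0,-1],0.75],[[0,0,0],[0,0,-1],0.75],[[0,0,0],[0,0,-1],0.75],[[0,0,0],[0,0,-1],0.75],[[0,0,0],[0,0,-1],0.75],[[0,0,0],[0,0,-1],0.75],[[0,0,0],[0,0,-1],0.75],[[0,0,0],[0,0,-1],0.75],[[0,0,0],[0,0,-1],0.75],[[0,0,0],[0,0,-1],0.75],[[0,0,0],[0,0,-1],0.75],[[0,0,0],[0,0,-1],0.75],[[0,0,0],[0,0,-1],0.75]]'|grep -E "clock|pos|width"
python3 - <<'E'
from h import *
go(-.003,-.308,.002,0)
E
```

```text
clock: 35.38
position: [0.5533, 0.0454, 0.1554]
width: 0.011
turn -0.01 shift x -244.4 y 121.3 z 153.4 here fix [-124.3  -63.6] z 155.4 tilt [0.002 0.   ] t 35.38
```

```bash
python3 -m handwheel '[[[-30,15,0],[0,0,0],0.75],[[-45,22,0],[0,0,0],0.75],[[-45,22,0],[0,0,0],0.75],[[-45,22,0],[0,0,0],0.75],[[-45,22,0],[0,0,0],0.75],[[-34,18,0],[0,0,0],0.75],[[0,0,0],[0,0,0],0.75],[[0,0,0],[0,0,0],0.75]]'|grep -E "clock|pos|width"
python3 - <<'E'
from h import *
go(-.003,-.308,.002,0)
s=readout.get_state(); c=cam("wrist",s); im=vision.get_image("wrist"); cv2.imwrite("raw_w9.png",im)
P=place([[-.031,-.222,.05],[.024,-.222,.05],[.024,-.262,.05],[-.031,-.262,.05]],F)
print(proj(P,c).round())
g=im.max(2)
for r in range(60,250,10): print(r," ".join("%3d"%x for x in g[r,190:330:6]))
E
```

```text
clock: 36.38
position: [0.6615, -0.2039, 0.1549]
width: 0.0111
turn -0.05 shift x -0.5 y 1.6 z 152.9 here fix [  -4.6 -307.5] z 154.9 tilt [-0.     0.001] t 36.38
[[230.  86.]
 [294.  86.]
 [293. 133.]
 [231. 133.]]
60  22  21  17  22  20  19  20  20  22  19  23  17  17 144 229 147  24  25  21  27  25  24  26  24
70  22  17  19  15  16  22  19  17  21  22  17  20  25 227 230 110  26  25  25  27  24  26  27  26
80  17  19  18  22  22  20  21  20  15  21  18  23  22 232 232  80  22  28  26  25  27  26  27  24
90  22  22  23  20  23  21  19 113 126 128 127 126 127 130 207 208 203 204  24  24  24  26  23  27
100  19  20  15  19  20  17  22 125 123 127 126 127 127 127 204 209 204 206  27  28  25  26  24  24
110  17  21  19  19  18  21  21 124 127 125 123 126  62  62 100 210 205 205  20  25  21  29  24  26
120  21  22  21  21  21  18  19 111 124 125 125 124 125 126 123 126 207 207  19  27  25  24  28  26
130  17  23  20  23  19  21  23  82 107 108 107 122 126 125 123 124 120 120  22  27  27  22  25  26
140  27  27  26  29  23  21  22  14  24  22  18  20  23 134 133  24  27  22  26  23  24 
[... 311 characters left out ...]

180  25  25  24  28  26  25  27  27  25  24  25  26  26  25  28  25  27  27  23  27  26  27  25  24
190  25  26  25  26  26  28  25  27  26  26  26  30  28  26  24  26  28  26  23  26  27  27  26  25
200  27  25  27  26  26  25  27  29  25  25  27  26  25  26  26  24  25  24  27  26  28  27  27  28
210  26  26  23  27  26  28  26  26  27  27  24  25  28  24  28  24  26  23  27  27  25  27  25  29
220  26  26  23  25  26  26  27  24  26  28  28  25  26  28  26  27  26  25  26  27  28  23  28  27
230  26  27  25  24  27  23  23  29  25  25  25  25  25  27  24  28  24  25  24  26  29  28  29  26
240  27  25  28  26  27  26  30  26  77  78  27  29  27  26  30  77  39  25  23  28  27  25  25  25
```

```bash
python3 -m handwheel '[[[0,2,35],[0,0,0],0.75],[[0,0,45],[0,0,0],0.75],[[0,0,40],[0,0,0],0.75],[[0,0,25],[0,0,0],0.75],[[0,0,11],[0,0,0],0.75],[[0,0,0],[0,0,0],0.75],[[8,0,0],[0,0,0],0.75],[[8,0,0],[0,0,0],0.75],[[7,0,0],[0,0,0],0.75],[[5,0,0],[0,0,0],0.75],[[5,0,0],[0,0,0],0.75],[[5,0,0],[0,0,0],0.75],[[5,0,0],[0,0,0],0.75]]'|grep -E "clock|pos|cont"
python3 - <<'E'
from h import *
go(-.003,-.178,-.003,0)
E
```

```text
clock: 38.05
position: [0.6665, -0.1622, -0.0016]
contact_force: [-0.7, -2.7, 0.2]
turn -0.04 shift x 87.7 y -1.4 z 1.4 here fix [  -1.6 -265.7] z -1.6 tilt [ 0.    -0.001] t 38.05
```

Contact with the clamp, at about 2.7 N. I'll slide it along now.

```bash
python3 -m handwheel '[[[6,0,0],[0,0,0],0.75],[[6,0,0],[0,0,0],0.75],[[6,0,0],[0,0,0],0.75],[[6,0,0],[0,0,0],0.75],[[6,0,0],[0,0,0],0.75],[[6,0,0],[0,0,0],0.75],[[6,0,0],[0,0,0],0.75],[[6,0,0],[0,0,0],0.75],[[6,0,0],[0,0,0],0.75],[[6,0,0],[0,0,0],0.75],[[6,0,0],[0,0,0],0.75],[[6,0,0],[0,0,0],0.75],[[4,0,0],[0,0,0],0.75],[[2,0,0],[0,0,0],0.75],[[2,0,0],[0,0,0],0.75]]'|grep -E "clock|pos|cont"
python3 -m handwheel '[[[2,0,0],[0,0,0],0.75],[[2,0,0],[0,0,0],0.75]]' | grep -E "pos|contact"
python3 - <<'E'
from h import *
go(-.003,-.178,-.003,0)
E
```

```text
clock: 39.92
position: [0.6704, -0.0818, -0.0016]
contact_force: [0.2, -2.7, 0.7]
position: [0.6706, -0.0778, -0.0016]
contact_force: [0.9, -2.8, 0.9]
turn -0.05 shift x 3.2 y -1.7 z 1.4 here fix [  -1.3 -181.2] z -1.6 tilt [-0.  0.] t 40.17
```

```bash
python3 -m handwheel '[[[1.5,0,0],[0,0,0],0.75],[[1,0,0],[0,0,0],0.75]]' | grep -E "pos|contact"
python3 -m handwheel '[[[1,0,0],[0,0,0],0.75],[[1,0,0],[0,0,0],0.75]]' | grep -E "pos|contact"
python3 -m handwheel '[[[1,0,0],[0,0,0],0.75],[[0,0,0],[0,0,0],0.75]]' | grep -E "pos|contact|clock"
```

```text
position: [0.6708, -0.0752, -0.0016]
contact_force: [0.6, -2.9, 1.8]
position: [0.6708, -0.075, -0.0016]
contact_force: [-0.4, -7.1, 0.7]
clock: 40.92
position: [0.6708, -0.075, -0.0015]
contact_force: [0.9, -7.6, 1.4]
```

The clamp has stopped against the block at 7.6 N. I'll back off and check numerically.

```bash
python3 -m handwheel '[[[-6,0,0],[0,0,0],0.75],[[-15,0,0],[0,0,0],0.75],[[-15,-10,-30],[0,0,0],0.75],[[0,-20,-50],[0,0,0],0.75],[[0,-20,-50],[0,0,0],0.75],[[0,0,-40],[0,0,0],0.75],[[0,0,-40],[0,0,0],0.75],[[0,0,0],[0,0,0],0.75],[[0,0,0],[0,0,0],0.75]]'|grep -E "clock|pos|cont"
python3 - <<'E'
from h import *
s=readout.get_state(); c=cam("wrist",s); im=vision.get_image("wrist"); cv2.imwrite("raw_w10.png",im)
v0=place([[-.043,-.064,0]],F)[0]; v0[2]=F[2]
print("blk",proj(place(BLK,v0),c).round().tolist())
print("clamp",proj(place([[-.031,-.128,.05],[.024,-.128,.05],[.024,-.168,.05],[-.031,-.168,.05]],F),c).round().tolist())
g=im.max(2)
for r in range(0,190,6): print(r," ".join("%3d"%x for x in g[r,240:384:5]))
E
```

```text
clock: 42.05
position: [0.6185, -0.1057, 0.2075]
contact_force: [-0.1, -0.2, 0.0]
blk [[314.0, -45.0], [309.0, 89.0], [230.0, 89.0], [226.0, -45.0]]
clamp [[282.0, 89.0], [335.0, 89.0], [333.0, 129.0], [281.0, 128.0]]
0 149  95 196 235 150 171 235 235 142 190 235 233 143 229 235 219 218 140  23  25  26  25  23  25  27  26  23  23  25
6 163 110 175 173 186 186 235 236 172 227 235 237 152 236 236 218 217  86  26  23  22  23  24  27  25  23  24  23  25
12 104 103  98 160 103 135 218 154 158 157 238 157 156 152 236 224 218  85  24  27  24  25  25  25  21  25  23  21  27
18  95 104 138 177 102 104 183 223 159 150 237 144 159 151 236 224 218  51  24  24  23  26  25  23  24  23  26  23  23
24 176 176 176 176 177 177 179 238 239 238 237 238 238 238 237 224 219  44  19  28  25  24  25  26  23  26  25  22  24
30  90  96 104 172 105 105 217 189 162 159 238 157 162 161 238 225 220  36  27  24  23  25  25  25  26  25  23  23  26
36  93  93  91 148  93 153 231 164 163 162 239 161 162 153 239 226 222  24  24  26  26  23  24  26  24  23  27  26  24
42 156 157 157 157 157 236 234 234 236 235 238 239 
[... 2238 characters left out ...]
  27  28  25  24  30  26  28  23  25  73 220 222  24  24  25  28  26  24  20  20  26  27  26  25  25
162  25  27  27  27  25  26  27  24  25  27  27  25  28  85 221 224  25  27  23  27  25  24  24  25  24  26  22  26  25
168  27  27  28  27  27  25  27  23  25  24  24  24  26  93 231 228  26  26  27  27  22  25  26  26  26  25  25  20  24
174  25  25  27  27  29  28  24  26  29  26  28  27  24  93 232 210  25  23  27  25  27  27  26  26  23  22  24  27  25
180  26  25  24  24  25  27  25  27  25  26  28  25  26 106 232 194  25  27  25  27  24  25  27  29  27  26  25  26  23
186  24  23  26  28  28  26  29  25  25  26  28  25  23 136 233 187  27  26  23  27  25  28  25  25  25  24  29  24  28
```

```bash
python3 -c "
from rig import manip; print(manip.sign_off())"
```

```text
the job is handed in; nothing more can be done
None
```

The block was pushed along the bench into the corner against both fences, the clamp was then slid up until it stopped against it, and the job was handed in at about 42 s; an early pass of the fingers went over the block without touching it, and no result came back from the hand-in.

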